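# Pin the sediment-core carrier in its dock

## Task

One of the two sediment-core carriers on the dock is not yet pinned. Take the squeeze-handled ball-lock pin (the one with two flat side tabs) out of the orange rack, keep its tabs squeezed while you slide it straight down through the aligned holes of that carrier's fork until its flange sits on the funnel, then let go so that its balls spring out and lock it there.

Things in the scene. Friction and masses are not known exactly. Their poses are not given: they have to be found in the camera images.
- pin_grip (a point): Handle centre of the ball-lock pin, hanging upright in the 85 mm high orange rack beside a tee-bar pin and a round-knob pin (75 mm apart). z up. Dark steel tabs, 24 wide and 40 high, on its +x and -x sides: 38 mm over both, 30 mm when pinched together. 5 N a side pulls the balls in, a grip of 20 N keeps them in. Handle top 25 mm above. A 42 mm flange's underside lies 29 mm below, its top 25 mm.
- pin_nose (a point): Lower tip of the same pin's steel shank, 99 mm below pin_grip (70 mm below the flange's underside). The shank is 16 mm thick and tapers over its last 8 mm to 8 mm. Two locking balls stand out on its +y and -y sides, 12 mm above the tip: 25 mm across when out, flush when in. Rack holes are 31 mm wide, so the pin lifts straight out. Pin mass about 0.25 kg.
- lock_ball (a joint): Inward travel of the balls, m: 0 = out and locked, tabs released; 0.0045 = drawn in flush, tabs fully squeezed. Tabs and balls move together; springs push them out.
- lock_hole (a point): Mouth centre of the unpinned carrier's steel funnel, 90 mm above the bench, z up, x towards its core tube. 34 mm wide inside, 14 deep, narrowing to 21 mm holes through fork and tongue, ending 48 mm down; balls pass only when in. Home: flange on the rim, pin_grip 29 mm above this point; pin's turn is free. 150 mm along y a pinned station stands 54 mm higher. Tubes stay below the mouth.
Things that resemble listed ones, but are neither listed nor needed, are in the scene too. Leave any pink or turquoise look-alike of the part that bears pin_grip alone.

How it is judged:
On the way, in this order (a step that is already met when the one before it is completed fails the run):
1. the pin is lifted out of the rack with its tabs squeezed and its balls drawn in (height (world z) of pin_grip above 0.16 m and value of joint lock_ball above 0.003 m), for 0.1 s.
2. the pin is slid through the holes, to within 8 mm of fully home, with its tabs still squeezed (z of pin_grip in the frame of lock_hole below 0.037 m and horizontal distance between pin_grip and lock_hole below 0.012 m and horizontal distance between pin_nose and lock_hole below 0.015 m and value of joint lock_ball above 0.003 m), for 0.1 s.
At the end, for the whole second after the job is handed in: The pin stands upright (within 10 degrees) in the unpinned carrier's hole, handle within 10 mm and nose within 12 mm of its axis, within 5 mm of fully home, with its tabs released and its balls sprung out below the lower lug (joint under 1.2 mm) (z of pin_grip in the frame of lock_hole below 0.034 m and horizontal distance between pin_nose and lock_hole below 0.012 m and horizontal distance between pin_grip and lock_hole below 0.01 m and angle between pin_grip's own z axis and vertical below 0.17 rad and value of joint lock_ball below 0.0012 m); the robot touches nothing.
It also fails if it takes over 42 s, if anything falls off the work surface, if the arm or the gripper's body presses on something with over 40 N, if the wrist force passes 120 N, or if a joint passes its speed limit or range.

## Robot

A 6-joint arm with a two-finger parallel gripper is mounted at the origin on the work surface. World frame = base frame: x ahead of the robot, y to its left, z up, the work surface at z = 0. Lengths are in m, angles in rad, forces in N, time in s.
With the tool pointing down it reaches from about 0.225 to 0.875 m from the base axis. Payload 3.4 kg.
Tool frame: the origin (TCP) lies between the finger pads; the fingertips stand 19 mm ahead of it and the grasp point (between the pads) is the TCP; y points along the fingers, x is the direction in which the jaws open and shut, and the axes are right-handed (so a half turn about y gives the same grasp; the last joint's range is limited). The gripper opens to 85 mm and grips with 20 to 120 N. Pads are 22 mm wide; open, the fingers measure 114 mm over their backs; the gripper's body (76 mm by 85 mm) begins 54 mm behind the grasp point. The pads swing forward as they close: fully open they stand 13 mm farther back than shut.
Start: joints at [-1.469, 0.276, 1.505, -0, 1.361, -0.121], TCP at [0.127, -0.561, 0.25] pointing down, gripper open.
Joint ranges: [-2.89, 2.89], [-0.75, 2.08], [0.22, 2.7], [-1.18, 4.32], [0.11, 2.71], [-2.7, 2.7]. Speed limits (rad/s): [2.57, 2.57, 3.14, 3.14, 3.14, 3.14].

## Interface

Orientations are given as a unit quaternion [w, x, y, z].
In Python, from rig import * gives the robot as it stands. The module is installed in compiled form; this text tells all that it offers.
- The arm moves only by the tool play_rows, never from a script. Its argument "series" is a list of rows, each a list of 3 entries, a list of its own where there are three numbers: the shift along the tool's x, y, z in cm, then the turn, a rotation vector about the tool's x, y, z in degrees, then the closure, from 0 (fully open) to 1 (shut). A call has 1 to 12 rows; each row shifts and turns the commanded pose from where the row before left it, along the tool's axes as they then stand; what a row does not reach is not made up. A row lasts 1/8 s, in which the tool goes at most 62.5 mm and 10.7 degrees, less where a joint would pass 70% of its speed; a pose out of reach is approached as far as the arm can. A call with a gripper value outside its range is refused whole. The fingers move at their own pace and stop on an object; "squeeze" is the grip in N (left out, the last holds). Time passes only in rows, so rows that do not move let the fingers close. It gives the time, the measured TCP pose, the force and the opening at its end, in the units of the state.
- get_state(): the state, without advancing time (a new reading comes with each control period).
- get_image(name): name is "side" or "top" or "wrist"; returns a dict with "img" (400x640x3 uint8, red, green, blue), "range_z" (400x640 float32, m along the optical axis (not along the pixel's ray), 0 where there is no reading), "fov_y" (degrees; the focal length in pixels is half the picture's height over the tangent of half this angle, whatever the lens; pixels are square), "cx", "cy" (the principal point, pixels), "cam_to_world" (4x4, takes a point from camera to world coordinates); the wrist camera has in their place "tool_from_camera" (4x4, takes a point from camera to tool coordinates, whose origin is the TCP and whose axes are the tool frame's). Camera axes: x right, y down, z forward; pixel columns grow to the right and rows downward; lengths in m; the calibration is good to about 2 mm. A picture is of the moment at which its call begins: read the wrist's pose just before it.
- job_done(): hands the job in, once; it reports no verdict.
The state is a dict: "time": time; "joint_pos": joint angles; "qd": joint speeds; "effort": joint torques, N m; "tool_pos": TCP position; "ee_rot": TCP orientation; "contact_force": force on the tool from outside, world axes, zero at the start; "torque": the same for the moment, N m; "gripper_width": opening from 0.0 (shut) to 1.0 (fully open).
Only numpy, scipy, OpenCV 4.12 (cv2) and the standard library are available. Lean on these libraries where they do the work, as an engineer would, in place of code of your own. Each camera call takes 0.05 s, during which the arm holds its last target.

## Working session

There is one attempt and no reset: what is moved stays moved. The work goes in short steps, Python scripts to look and compute and a tool call to move; the robot and the scene stay as the last step left them, time stands still between calls to the robot, and variables do not carry over. Pictures are saved under pics/ and viewed, and the job is handed in when it is done.

Besides the shell and the picture viewer there is one more tool, called as name(argument=value, ...) on one line, values as JSON. play_rows: Moves the arm, as the interface text tells. Its arguments: {"type":"object","properties":{"series":{"type":"array"},"squeeze":{"type":"number"}},"required":["series"]}

```bash
mkdir -p pics; cat > h.py <<'E'
from rig import *
import numpy as np, cv2
from scipy.spatial.transform import Rotation as R
def snap(name,tag):
    s=get_state(); d=get_image(name)
    cv2.imwrite(f'pics/{tag}.png',d['img'][:,:,::-1])
    np.savez(f'pics/{tag}.npz',**{k:v for k,v in d.items()},tp=s['tool_pos'],er=s['ee_rot'])
    return s,d
def cloud(d,s=None):
    f=200/np.tan(np.radians(d['fov_y'])/2)
    v,u=np.mgrid[0:400,0:640]; z=d['range_z']
    P=np.stack([(u-d['cx'])/f*z,(v-d['cy'])/f*z,z],-1)
    if 'cam_to_world' in d: M=np.array(d['cam_to_world'])
    else:
        q=s['ee_rot'];T=np.eye(4);T[:3,:3]=R.from_quat([q[1],q[2],q[3],q[0]]).as_matrix();T[:3,3]=s['tool_pos'];M=T@np.array(d['tool_from_camera'])
    W=P@M[:3,:3].T+M[:3,3]; W[z==0]=np.nan
    return W
E
python3 - <<'E'
from h import *
for n in ['side','top','wrist']:
    s,d=snap(n,n+'0'); W=cloud(d,s); np.save(f'pics/{n}0_w.npy',W)
    print(n,d['fov_y'],d['cx'],d['cy'])
    print(np.round(np.array(d.get('cam_to_world',d.get('tool_from_camera'))),3))
print(s)
E
```

```text
side 54.081161872108275 315.1092623221876 197.407780656451
[[-0.913 -0.292  0.287  0.206]
 [-0.409  0.647 -0.643  0.636]
 [ 0.002 -0.704 -0.71   0.791]
 [ 0.     0.     0.     1.   ]]
top 46.63040354524726 321.77524637046537 199.1987462793364
[[ 0.021 -0.996  0.086  0.407]
 [-1.    -0.021  0.004 -0.008]
 [-0.002 -0.086 -0.996  1.078]
 [ 0.     0.     0.     1.   ]]
wrist 62.1809711879284 322.8609294998226 201.79469341658356
[[ 1.     0.001 -0.     0.001]
 [ 0.001 -0.312  0.95  -0.122]
 [ 0.    -0.95  -0.312  0.08 ]
 [ 0.     0.     0.     1.   ]]
{'time': 0.1, 'joint_pos': array([-1.46900746e+00,  2.76549384e-01,  1.50600111e+00,  1.39633454e-05,
        1.36068204e+00, -1.21027244e-01]), 'qd': array([ 0.00069933, -0.00107644, -0.00232041, -0.00096369, -0.00093782,
        0.00055638]), 'effort': array([ 3.25898764e-04, -4.17701590e+01, -2.46405137e+01, -1.08356944e-04,
        5.83957153e-03, -1.15336289e-05]), 'tool_pos': array([ 0.12700208, -0.56036027,  0.24951828]), 'ee_rot': array([ 0.55290558, -0.55207103,  0.44171462, -0.4409095 ]), 'contact_force': array([-0.59957086, -0.12927191,  0.20964688]), 'torque': array([-0.06547708, -0.03561407, -0.00752747]), 'gripper_width': 1.0010684225893136}
```

View pics/side0.png

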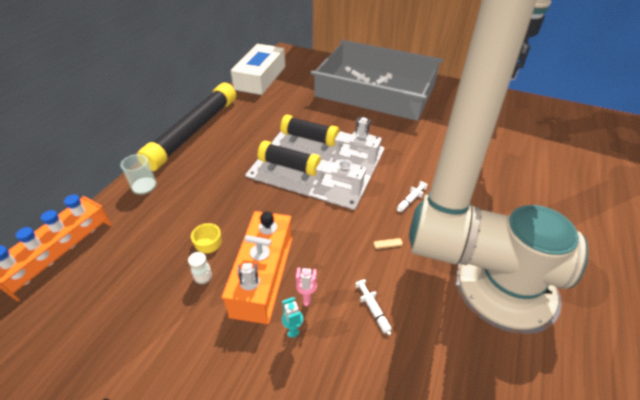

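View pics/top0.png

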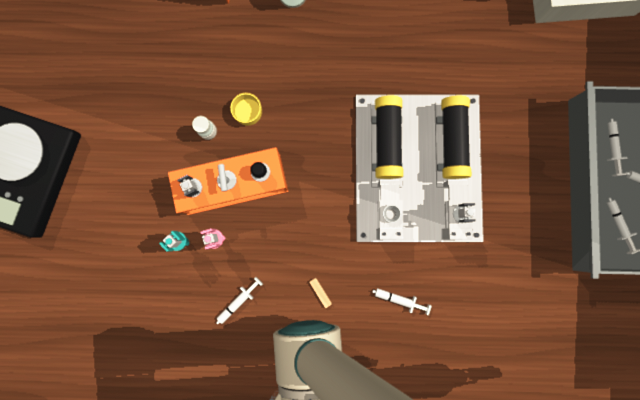

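View pics/wrist0.png

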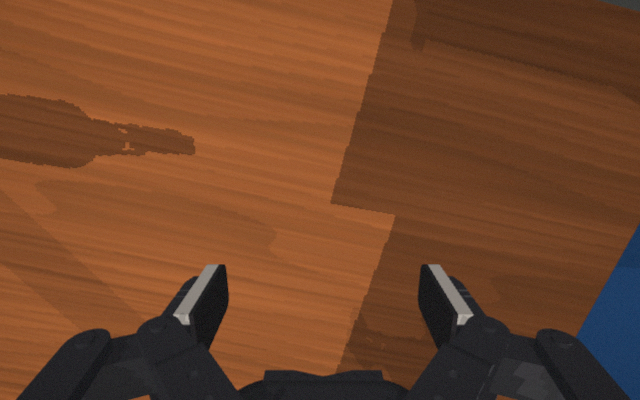

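```bash
python3 - <<'E'
from h import *
im=cv2.imread('pics/top0.png')
a=cv2.resize(im[140:260,150:300],None,fx=5,fy=5,interpolation=cv2.INTER_CUBIC)
b=cv2.resize(im[160:260,340:490],None,fx=5,fy=5,interpolation=cv2.INTER_CUBIC)
cv2.imwrite('pics/a.png',a);cv2.imwrite('pics/b.png',b)
W=np.load('pics/top0_w.npy')
# heights
def p(u,v): print((u,v),np.round(W[v,u],4))
for u,v in [(189,185),(226,180),(260,171),(392,213),(410,195),(464,213),(172,200),(280,165)]: p(u,v)
np.set_printoptions(linewidth=250)
print('pin z mm, rows 172-200, cols 174-206');print((W[172:202,174:206,2]*1000).round())
print('hole rows 196-232, cols 376-412');print((W[196:232,376:412,2]*1000).round())
E
```

```text
(189, 185) [0.5118 0.2692 0.1321]
(226, 180) [0.5257 0.197  0.1163]
(260, 171) [0.5438 0.1244 0.1324]
(392, 213) [ 0.4705 -0.1659  0.0096]
(410, 195) [ 0.513  -0.2072  0.0097]
(464, 213) [ 0.4659 -0.2925  0.1389]
(172, 200) [ 0.4905  0.3461 -0.0005]
(280, 165) [0.5671 0.0896 0.0702]
pin z mm, rows 172-200, cols 174-206
[[ 85.  nan  85.  83.  85.  83.  87.  84.  84.  83.  85.  82.  86.  85.  84.  85.  85.  84.  86.  82.  87.  83.  84.  83.  87.  85.  85.  85.  83.  85.  83.  86.]
 [ 84.  86.  86.  84.  83.  84.  82.  84.  84.  84.  86.  85.  84.  82.  82.  87.  86.  83.  87.  84.  84.  82.  87.  84.  88.  85.  83.  84.  84.  86.  81.  86.]
 [ 81.  85.  85.  84.  82.  86.  87.  83.  83.  82.  85.  86.  82.  87.  87.  82.  83.  82.  85.  86.  84.  84.  84.  86.  85.  86.  85.  82.  87.  85.  86.  84.]
 [ 82.  85.  82.  85.  84.  84.  83.  84.  85.  85.  87.  85. 131. 135.  85.  85.  85.  85.  84.  86.  84.  89.  83.  84.  85.  85.  83.  86.  85.  87.  85.  84.]
 [ 86.  84.  82.  87.  83.  84.  84.  84.  86.  84. 135. 134. 134. 133. 130. 119.  88.  85.  88.  87.  86.  83.  85.  82.  82. 
[... 3635 characters left out ...]
84.  82.  84.  84.  87.  86.  84.  86.  81.  84.  84.  85.  85.  84.  86.  84.  83.  84.  85.  84.  85.  87.  84.  87.  86.  84.  84.  86.  86.  88.]
 [ 85.  86.  84.  85.  85.  87.  84.  86.  83.  84.  85.  85.  85.  86.  83.  83.  87.  85.  85.  85.  82.  86.  82.  83.  82.  86.  85.  84.  84.  83.  84.  84.]
 [ 84.  85.  84.  82.  83.  84.  87.  83.  85.  84.  86.  84.  86.  84.  85.  85.  84.  86.  85.  87.  81.  84.  83.  86.  87.  84.  85.  82.  83.  85.  85.  84.]]
hole rows 196-232, cols 376-412
[[ 6.  7.  4. ... 10.  9.  8.]
 [ 6.  7.  9. ...  5.  5.  5.]
 [13.  8. 10. ...  7. 10.  7.]
 ...
 [15. 36. 55. ...  9.  8.  5.]
 [12. 37. 57. ... 12. 11. 10.]
 [18. 39. 55. ...  9.  7.  7.]]
```

View pics/a.png

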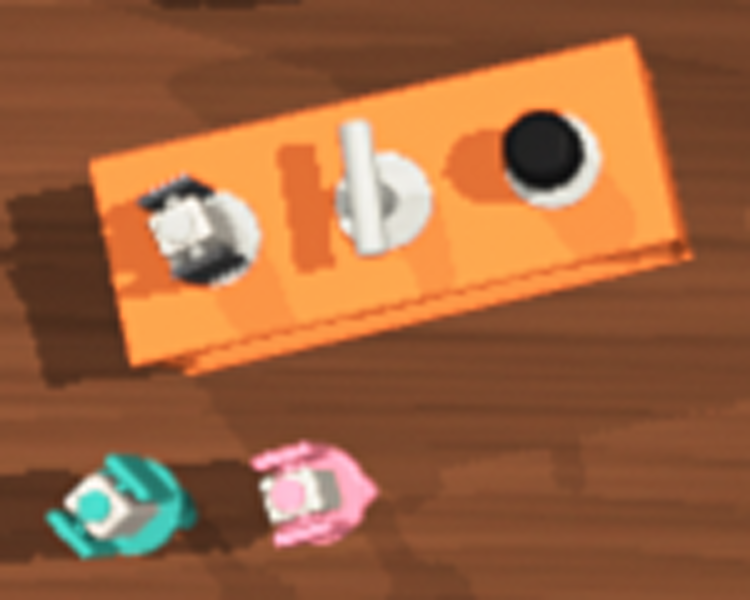

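View pics/b.png

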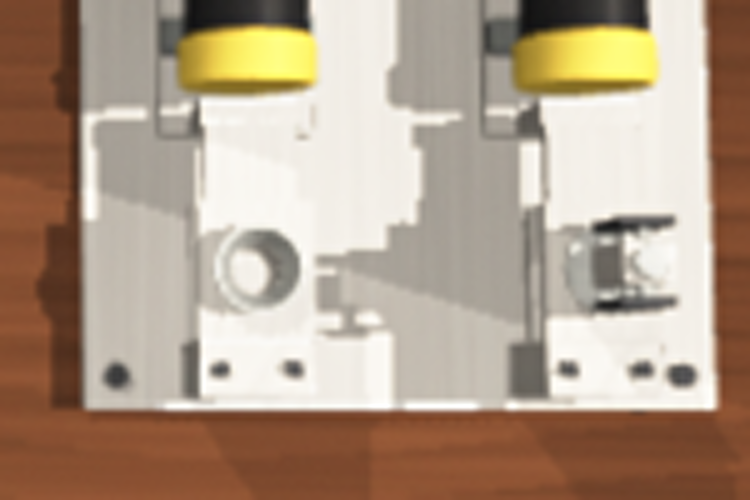

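```bash
python3 - <<'E'
from h import *
W=np.load('pics/top0_w.npy')
im=cv2.imread('pics/top0.png').astype(int)
reg=np.zeros(W.shape[:2],bool); reg[172:202,172:204]=1
g=im.max(2)
tz=W[...,2]
h=reg&(tz>.125)&(g>150)&(im.max(2)-im.min(2)<60)
t=reg&(tz>.131)&(tz<.137)&(g<110)
print('handle',h.sum(),np.nanmean(W[h],0),np.nanmedian(W[h],0))
hp=np.argwhere(h); 
pts=W[t]; ang=np.radians(-15)
print(t.sum())
# split tabs
c=np.nanmean(W[h],0)
lo=pts[pts[:,0]<c[0]];hi=pts[pts[:,0]>=c[0]]
for q in (lo,hi):print(len(q),q.mean(0), cv2.minAreaRect((q[:,:2]*1000).astype(np.float32)))
d=hi.mean(0)-lo.mean(0);print('dir',np.degrees(np.arctan2(d[1],d[0])),np.linalg.norm(d[:2]),(hi.mean(0)+lo.mean(0))/2)
# flange top at .089
f=reg&(tz>.0868)&(tz<.092)&(g>170)&(im.max(2)-im.min(2)<40)
q=W[f];print('flange',f.sum(),q.mean(0))
# rack outline
o=(tz>.08)&(tz<.09); o[:, :160]=0;o[:,300:]=0;o[:140]=0;o[220:]=0
k=cv2.minAreaRect((W[o][:,:2]*1000).astype(np.float32));print('rack',k)
# hole
r=np.zeros_like(reg); r[196:232,376:412]=1
for z0,z1 in[(.086,.094),(.084,.096)]:
    m=r&(tz>z0)&(tz<z1);q=W[m];print('rim',m.sum(),q.mean(0),cv2.minEnclosingCircle((q[:,:2]*1000).astype(np.float32)),cv2.fitEllipse((q[:,:2]*1000).astype(np.float32)))
np.set_printoptions(linewidth=250,threshold=100000)
print(np.nan_to_num(tz[200:230,380:404]*1000).astype(int))
E
```

```text
handle 111 [0.51182781 0.27497679 0.13481904] [0.51127383 0.27496506 0.13488375]
35
21 [0.49698041 0.26688707 0.13337817] ((497.1189270019531, 266.82550048828125), (4.793936729431152, 20.354171752929688), 32.82757568359375)
14 [0.52507444 0.28293359 0.13346673] ((525.0028076171875, 282.6343078613281), (2.8344223499298096, 20.33545684814453), 26.871912002563477)
dir 29.73379537583948 0.032353753403862595 [0.51102742 0.27491033 0.13342245]
flange 52 [0.51663073 0.26492236 0.08899477]
rack ((529.8731079101562, 204.16024780273438), (91.25424194335938, 240.83071899414062), 14.303546905517578)
rim 101 [ 0.46485765 -0.15372009  0.08937957] ((465.0752868652344, -152.97189331054688), 19.286108016967773) ((464.8658752441406, -152.69468688964844), (34.83749008178711, 35.35460662841797), 55.9108772277832)
rim 122 [ 0.46487928 -0.15402559  0.08861464] ((465.0752868652344, -152.97189331054688), 19.286108016967773) ((464.9145202636719, -152.66212463378906), (34.079322814941406, 34.87104415893555), 70.55452728271484)
[[75 76 76 74 76 76 75 75 73 75 72 75 74 76 77 76 76 71 71 74 79 75  4  5]
 [76 77 
[... 1467 characters left out ...]
90 89 74 75 76 75 75 11]
 [72 77 77 73 72 75 77 89 91 90 88 87 85 89 89 90 89 75 76 77 76 76 75  9]
 [73 76 74 78 73 77 77 73 76 88 92 89 90 90 91 77 76 74 75 75 72 76 75  4]
 [77 78 76 77 77 76 75 75 72 75 76 75 74 77 75 78 74 75 73 75 77 74 79  9]
 [74 76 74 76 74 73 74 73 79 73 75 77 81 77 73 77 75 78 75 75 75 76 78  4]
 [76 73 77 74  0 74 76 77 76 74 76 77 75 76 75 76 75 76 76 73 78 74 77  9]
 [76 74 77 74 74 76 73 76 77 76 75 74 76 75 78 72 74 79 75 73 73 78 76  7]
 [75 77 75 73 74 77 75 76 77 77 74 74 77 71 72 77 77 74 79 75 79 76 77  4]
 [78 76 75 75 79 74 73 75 73 75 71 76 74 70 78 79 78 81 75 74 79 72 75  9]
 [72 75 76 77 74 75 72 76 75 77 74 79 74 74 75 75 76 77 76 73 74 77 75  8]]
```

```bash
cat >> h.py <<'E'
def pose(s=None):
    s=s or get_state();q=s['ee_rot'];return np.array(s['tool_pos']),R.from_quat([q[1],q[2],q[3],q[0]])
def plan(p,yaw=None):
    """target pos, yaw(deg) of tool x with tool y=-z. prints rot rows total, then shift after rotation"""
    p0,r0=pose();m=r0.as_matrix()
    if yaw is None:
        r1=r0
    else:
        c,s=np.cos(np.radians(yaw)),np.sin(np.radians(yaw))
        x=np.array([c,s,0]);y=np.array([0,0,-1.]);r1=R.from_matrix(np.stack([x,y,np.cross(x,y)],1))
    rv=(r0.inv()*r1).as_rotvec(degrees=True)
    d=(r1.inv().apply(np.array(p)-p0))*100
    print('yaw now',np.degrees(np.arctan2(m[1,0],m[0,0])),'tilt',np.degrees(np.arccos(-m[2,1])),'pos',p0.round(4))
    print('rotvec deg',rv.round(2),'then shift cm',d.round(3))
E
python3 - <<'E'
from h import *
plan([.511,.2745,.25],30);plan([.511,.2745,.25],210)
E
```

```text
yaw now -77.23455456929355 tilt 0.07785225072474822 pos [ 0.127  -0.5604  0.2497]
rotvec deg [-8.0000e-02 -1.0723e+02 -4.0000e-02] then shift cm [ 7.5001e+01 -3.4000e-02  5.3107e+01]
yaw now -77.23455456929355 tilt 0.07785225072474822 pos [ 0.127  -0.5604  0.2497]
rotvec deg [ 4.000e-02  7.277e+01 -7.000e-02] then shift cm [-7.5001e+01 -3.4000e-02 -5.3107e+01]
```

play_rows(series=[[[-2,0,1.5],[0,0,0],0],[[-4,0,3],[0,0,0],0],[[-4,0,3],[0,0,0],0],[[-4,0,3],[0,0,0],0],[[-4,0,3],[0,0,0],0],[[-4,0,3],[0,0,0],0],[[-4,0,3],[0,0,0],0],[[-4,0,3],[0,0,0],0],[[-4,0,3],[0,0,0],0],[[-4,0,3],[0,0,0],0]])

```text
time: 1.4
tool_pos: [0.3213, -0.1257, 0.2503]
ee_rot: [0.552, -0.552, 0.441, -0.442]
contact_force: [1.1, -1.1, -0.6]
gripper_width: 1.002
```

play_rows(series=[[[0,0,0],[0,-10.5,0],0],[[0,0,0],[0,-10.5,0],0],[[0,0,0],[0,-10.5,0],0],[[0,0,0],[0,-10.5,0],0],[[0,0,0],[0,-10.5,0],0],[[0,0,0],[0,-10.5,0],0],[[0,0,0],[0,-10.5,0],0],[[0,0,0],[0,-10.5,0],0],[[0,0,0],[0,-10.5,0],0],[[0,0,0],[0,-10.5,0],0],[[0,0,0],[0,-2.2,0],0],[[0,0,0],[0,0,0],0]])

```text
time: 2.9
tool_pos: [0.3208, -0.1271, 0.2501]
ee_rot: [0.683, -0.683, -0.183, 0.183]
contact_force: [0.0, 0.0, -0.1]
gripper_width: 1.0
```

```bash
python3 - <<'E'
from h import *
print(get_state()['time'],get_state()['contact_force']);plan([.511,.2745,.25],30)
E
```

```text
2.9 [ 0.02323749  0.04100707 -0.05192211]
yaw now 29.93463708737663 tilt 0.018789559302486075 pos [ 0.3208 -0.1271  0.2501]
rotvec deg [-0.01 -0.07 -0.01] then shift cm [3.6548e+01 1.3000e-02 2.5274e+01]
```

play_rows(series=[[[3.6,0,0],[0,0,0],0],[[3.6,0,0],[0,0,0],0],[[0,0,0],[0,0,0],0],[[0,0,0],[0,0,0],0]])

```text
time: 3.4
tool_pos: [0.3827, -0.0912, 0.25]
ee_rot: [0.683, -0.683, -0.182, 0.183]
contact_force: [0.1, -0.9, -0.1]
gripper_width: 1.0
```

```bash
python3 - <<'E'
from h import *
s,d=snap('wrist','w1'); W=cloud(d,s); np.save('pics/w1_w.npy',W)
tz=W[...,2]
m=(tz>.084)&(tz<.096)&(abs(W[...,0]-.465)<.025)&(abs(W[...,1]+.153)<.025)
q=W[m];v,u=np.nonzero(m);print(m.sum(),q.mean(0),u.mean(),v.mean())
print(cv2.fitEllipse((q[:,:2]*1000).astype(np.float32)),cv2.minEnclosingCircle((q[:,:2]*1000).astype(np.float32)))
m=m&(tz>.088);q=W[m];print(cv2.minEnclosingCircle((q[:,:2]*1000).astype(np.float32)))
E
```

```text
465 [ 0.46849053 -0.15471223  0.08752313] 366.7483870967742 282.65806451612906
((465.88177490234375, -152.109130859375), (34.89032745361328, 35.53265380859375), 51.2495231628418) ((466.7916259765625, -152.54718017578125), 19.964344024658203)
((466.3590087890625, -152.3346405029297), 19.67060089111328)
```

View pics/w1.png

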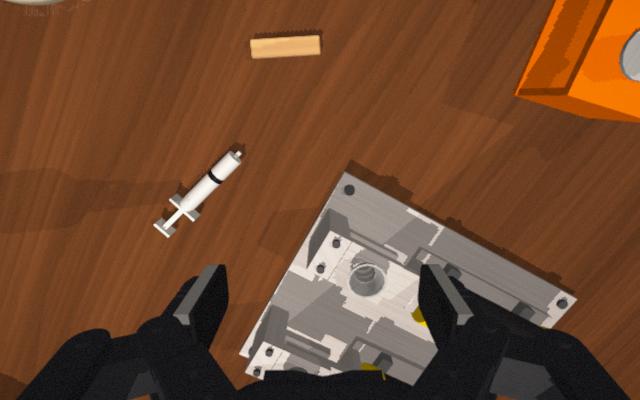

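play_rows(series=[[[3.68,0,3.16],[0,0,0],0],[[3.68,0,3.16],[0,0,0],0],[[3.68,0,3.16],[0,0,0],0],[[3.68,0,3.16],[0,0,0],0],[[3.68,0,3.16],[0,0,0],0],[[3.68,0,3.16],[0,0,0],0],[[3.68,0,3.16],[0,0,0],0],[[3.68,0,3.16],[0,0,0],0],[[0,0,0],[0,0,0],0],[[0,0,0],[0,0,0],0]])

```text
time: 4.7
tool_pos: [0.5116, 0.2735, 0.25]
ee_rot: [-0.683, 0.684, 0.182, -0.183]
contact_force: [-1.2, -0.0, 0.2]
gripper_width: 0.994
```

```bash
python3 - <<'E'
from h import *
s,d=snap('wrist','w2'); W=cloud(d,s); np.save('pics/w2_w.npy',W)
tz=W[...,2]
plan([.511,.2745,.25],30)
near=(abs(W[...,0]-.511)<.035)&(abs(W[...,1]-.2745)<.035)
for a,b in[(.1365,.143),(.130,.1362)]:
    m=near&(tz>a)&(tz<b);q=W[m];v,u=np.nonzero(m);print(a,m.sum(),q.mean(0),u.mean(),v.mean(),cv2.minAreaRect((q[:,:2]*1000).astype(np.float32)))
E
```

```text
yaw now 29.894352738235696 tilt 0.08698157472857684 pos [0.5116 0.2732 0.2502]
rotvec deg [ 0.04 -0.11 -0.08] then shift cm [0.012 0.019 0.143]
0.1365 242 [0.51282243 0.27726313 0.13765306] 327.52479338842977 200.82231404958677 ((512.761474609375, 277.2788391113281), (12.712446212768555, 13.32651138305664), 30.829849243164062)
0.13 795 [0.51214173 0.27808452 0.13286712] 327.2138364779874 197.4930817610063 ((513.0855712890625, 277.12408447265625), (37.85590362548828, 24.0008487701416), 28.1729679107666)
```

View pics/w2.png

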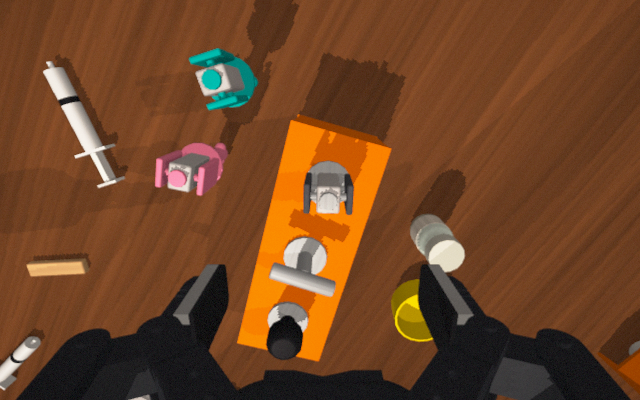

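play_rows(series=[[[0.17,2,0.22],[0,0,0],0],[[0,3,0],[0,0,0],0],[[0,3,0],[0,0,0],0],[[0,2,0],[0,0,0],0],[[0,0,0],[0,0,0],0],[[0,0,0],[0,0,0],0]])

```text
time: 5.5
tool_pos: [0.5131, 0.2768, 0.1514]
ee_rot: [-0.683, 0.683, 0.183, -0.182]
contact_force: [0.2, -0.3, 0.6]
gripper_width: 0.997
```

```bash
python3 - <<'E'
from h import *
s,d=snap('wrist','w3'); W=cloud(d,s); np.save('pics/w3_w.npy',W)
tz=W[...,2]
near=(abs(W[...,0]-.511)<.035)&(abs(W[...,1]-.2745)<.035)
for a,b in[(.136,.143),(.130,.136)]:
    m=near&(tz>a)&(tz<b);q=W[m];v,u=np.nonzero(m);print(a,m.sum(),q.mean(0),u.mean(),v.mean(),cv2.minAreaRect((q[:,:2]*1000).astype(np.float32)))
plan([.512,.276,.116],30)
E
```

```text
0.136 627 [0.51295272 0.27741445 0.137597  ] 323.8038277511962 270.69856459330146 ((513.1284790039062, 277.31658935546875), (13.487184524536133, 13.745955467224121), 6.968698024749756)
0.13 1870 [0.51233906 0.27879792 0.13280157] 324.08181818181816 262.64064171122993 ((513.4451904296875, 276.86590576171875), (37.824398040771484, 24.912694931030273), 27.943832397460938)
yaw now 29.917302478085492 tilt 0.13605203529633542 pos [0.5133 0.2771 0.1517]
rotvec deg [ 0.03 -0.08  0.13] then shift cm [-0.17   3.569 -0.033]
```

View pics/w3.png

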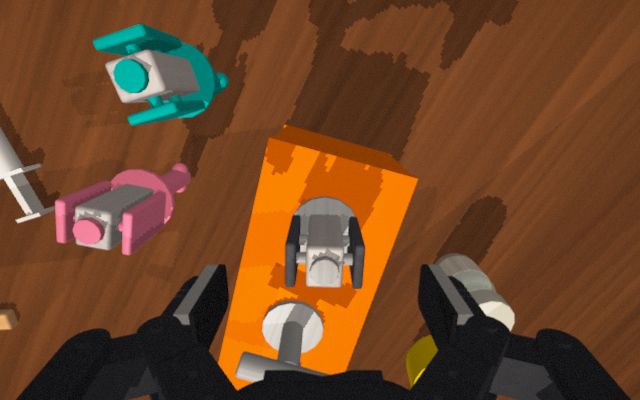

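play_rows(series=[[[0,1.2,0],[0,0,0],0],[[0,1.2,0],[0,0,0],0],[[0,0.8,0],[0,0,0],0],[[0,0.4,0],[0,0,0],0],[[0,0,0],[0,0,0],0],[[0,0,0],[0,0,0],0]])

```text
time: 6.3
tool_pos: [0.5128, 0.2776, 0.1145]
ee_rot: [-0.683, 0.683, 0.183, -0.183]
contact_force: [-0.7, -0.9, -0.5]
gripper_width: 0.999
```

play_rows(series=[[[0,0,0],[0,0,0],0.4],[[0,0,0],[0,0,0],0.5],[[0,0,0],[0,0,0],0.6],[[0,0,0],[0,0,0],1],[[0,0,0],[0,0,0],1],[[0,0,0],[0,0,0],1],[[0,0,0],[0,0,0],1],[[0,0,0],[0,0,0],1]], squeeze=45)

```text
time: 7.3
tool_pos: [0.5129, 0.2777, 0.1156]
ee_rot: [0.683, -0.683, -0.183, 0.182]
contact_force: [-1.4, 0.7, 7.0]
gripper_width: 0.327
```

```bash
python3 - <<'E'
from h import *
s,d=snap('wrist','w4'); print(s['tool_pos'],s['contact_force'],s['gripper_width']*85)
E
```

```text
[0.51294952 0.27774188 0.1156463 ] [-1.44991784  0.71693287  6.98893828] 27.76784618944232
```

View pics/w4.png

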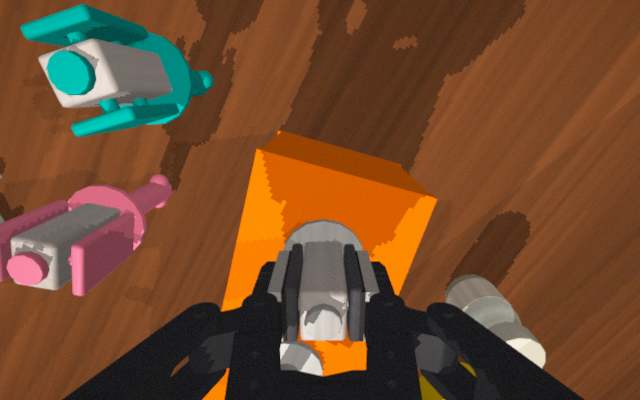

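play_rows(series=[[[0,-0.5,0],[0,0,0],1],[[0,-1,0],[0,0,0],1],[[0,-1.5,0],[0,0,0],1],[[0,-2,0],[0,0,0],1],[[0,-2,0],[0,0,0],1],[[0,-2,0],[0,0,0],1],[[0,-2,0],[0,0,0],1],[[0,-2,0],[0,0,0],1],[[0,-1.5,0],[0,0,0],1],[[0,0,0],[0,0,0],1],[[0,0,0],[0,0,0],1]])

```text
time: 8.72
tool_pos: [0.5121, 0.2773, 0.2586]
ee_rot: [-0.683, 0.683, 0.182, -0.183]
contact_force: [-1.3, -0.5, -2.3]
gripper_width: 0.323
```

```bash
python3 - <<'E'
from h import *
s,d=snap('wrist','w5'); print(s['tool_pos'],s['contact_force'],s['gripper_width']*85)
s,d=snap('side','s5');W=cloud(d);np.save('pics/s5_w.npy',W)
im=d['img'][:,:,::-1];cv2.imwrite('pics/s5c.png',cv2.resize(im[130:330,180:340],None,fx=3.5,fy=3))
cv2.imwrite('pics/w5c.png',d['img'])
plan([.4655,-.1525,.26])
E
```

```text
[0.51212924 0.27733194 0.25861378] [-1.32108977 -0.47463614 -2.28836394] 27.489685751604284
yaw now 29.967177317001884 tilt 0.12233949310386172 pos [0.512  0.2773 0.2582]
rotvec deg [0. 0. 0.] then shift cm [-25.502  -0.132 -34.911]
```

View pics/w5.png

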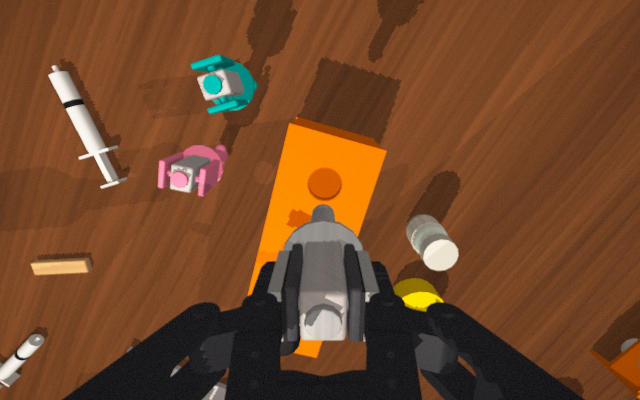

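View pics/s5c.png

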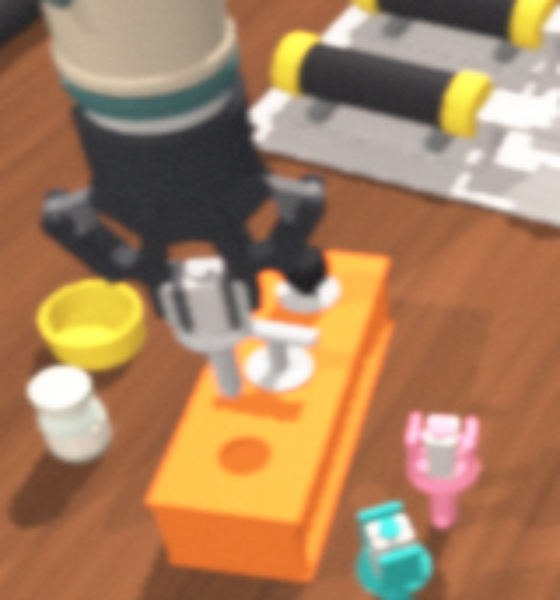

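```bash
python3 - <<'E'
from h import *
for t in ['w4','w5']:
    d=dict(np.load(f'pics/{t}.npz'))
    z=d['range_z'];f=200/np.tan(np.radians(float(d['fov_y']))/2);v,u=np.mgrid[0:400,0:640]
    P=np.stack([(u-d['cx'])/f*z,(v-d['cy'])/f*z,z],-1);M=d['tool_from_camera'];T=P@M[:3,:3].T+M[:3,3]
    for n,(a,b,c,e) in {'top':(305,341,305,340),'col':(315,331,208,345)}.items():
        pass
    for vv in range(206,342,6): print(vv,(T[vv-1:vv+2,318:329].reshape(-1,3).mean(0)*1000).round(1),end=' | ')
    print()
    m=(T[...,1]<-.0185)&(T[...,1]>-.030)&(abs(T[...,0])<.012)&(abs(T[...,2])<.015);q=T[m]*1000;print('handle top',m.sum(),q.mean(0),np.ptp(q,0),cv2.minAreaRect(q[:,[0,2]].astype(np.float32)))
    if t=='w5':
        m=(T[...,1]>.045)&(T[...,1]<.11)&(abs(T[...,0])<.03)&(abs(T[...,2])<.03);q=T[m]*1000
        for y in range(35,110,5):
            k=q[(q[:,1]>=y)&(q[:,1]<y+5)]
            if len(k)>3: print(y,len(k),k.mean(0).round(1),k.min(0).round(1),k.max(0).round(1))
E
```

```text
206 [-0.3 32.2 26. ] | 212 [-0.3 31.9 23. ] | 218 [-0.3 31.6 19.9] | 224 [-0.3 27.9 18.2] | 230 [-0.3 28.  15. ] | 236 [-0.3 28.  11.8] | 242 [-0.3 25.3  9.8] | 248 [-0.3 14.1 12.1] | 254 [-0.3 12.1 10.1] | 260 [-0.3  7.   9.8] | 266 [-0.3  1.3 10. ] | 272 [-0.3 -3.3  9.9] | 278 [-0.3 -8.   9.9] | 284 [ -0.3 -12.2   9.9] | 290 [ -0.3 -16.2   9.8] | 296 [ -0.3 -17.9   8.4] | 302 [ -0.3 -21.1   8.1] | 308 [ -0.3 -21.    5.5] | 314 [ -0.3 -21.8   3.5] | 320 [ -0.3 -22.1   1.2] | 326 [ -0.3 -22.   -1.5] | 332 [ -0.3 -22.1  -4. ] | 338 [ -0.3 -22.   -6.8] | 
handle top 1234 [ -0.42175608 -21.33513728   0.52143627] [18.53037717  5.17007599 19.7470707 ] ((1.047903060913086, 0.01567363739013672), (19.93126678466797, 17.937705993652344), 87.11180877685547)
206 [-0.2 88.9  6.7] | 212 [-0.2 77.2  6.6] | 218 [-0.3 50.6 12.7] | 224 [-0.2 23.3 20.1] | 230 [-0.3 28.  15. ] | 236 [-0.3 28.1 11.8] | 242 [-0.3 25.3  9.8] | 248 [-0.3 18.2 10.1] | 254 [-0.3 12.4  9.9] | 260 [-0.3  6.9  9.8] | 266 [-0.2 -2.2 12. ] | 272 [-0.3 -3.5 10. ] | 278 [-0.3 -8.2 10. ] | 284 [ -0.3 -12.5  10. ] | 290 [ -0.3 -16.2   9.8] | 296 [ -0.3 -17.9   8.3] | 302 [ -0.3 -18.    5.9] | 308 [ -0.3 -21.    5.5] | 314 [ -0.3 -22.    3.6] | 320 [ -0.3 -22.2   1.2] | 326 [ -0.3 -22.   -1.5] | 332 [ -0.2 -22.1  -4.1] | 338 [ -0.2 -21.6  -7.2] | 
handle top 1189 [ -0.5494797  -21.41030534   0.50869725] [15.77443667  4.73867638 19.5969082 ] ((-0.5912566184997559, 0.4018516540527344), (19.519296646118164, 15.750595092773438), 89.33097076416016)
65 36 [-0.7 67.7  6.3] [-5.8 65.   5. ] [ 4.1 69.7  6.9]
70 60 [-0.5 72.3  5.9] [-7.2 70.   3.3] [ 6.1 74.7  7.1]
75 64 [-0.9 77.4  5.4] [-8.1 75.   0.7] [ 6.9 80.   7.3]
80 53 [-0.2 82.4  5.4] [-7.5 80.  -0.3] [ 7.1 84.8  7.2]
85 69 [-0.8 87.8  5.2] [-8.4 85.1 -0.5] [ 7.2 90.   7.4]
90 28 [-1.3 92.4  5.1] [-8.5 90.1 -0.4] [ 6.7 94.2  7.6]
```

play_rows(series=[[[-1.3,-0.05,-1.75],[0,0,0],1],[[-2.55,0,-3.5],[0,0,0],1],[[-2.55,0,-3.5],[0,0,0],1],[[-2.55,0,-3.5],[0,0,0],1],[[-2.55,0,-3.5],[0,0,0],1],[[-2.55,0,-3.5],[0,0,0],1],[[-2.55,0,-3.5],[0,0,0],1],[[-2.55,0,-3.5],[0,0,0],1],[[-2.55,0,-3.5],[0,0,0],1],[[-2.55,0,-3.5],[0,0,0],1],[[-1.3,0,-1.7],[0,0,0],1],[[0,0,0],[0,0,0],1]])

```text
time: 10.32
tool_pos: [0.4646, -0.1547, 0.2594]
ee_rot: [-0.683, 0.683, 0.181, -0.182]
contact_force: [0.0, 0.3, -2.6]
gripper_width: 0.325
```

play_rows(series=[[[0,0,0],[0,0,0],1],[[0,0,0],[0,0,0],1]])

```text
time: 10.58
tool_pos: [0.4656, -0.152, 0.2598]
ee_rot: [0.683, -0.683, -0.183, 0.183]
contact_force: [0.4, 0.0, -1.2]
gripper_width: 0.324
```

```bash
python3 - <<'E'
from h import *
s,d=snap('wrist','w6'); print(s['tool_pos'],s['contact_force'],s['gripper_width']*85)
W=cloud(d,s);tz=W[...,2]
plan([.4655,-.1525,.21])
for lo in (.084,.088):
    m=(tz>lo)&(tz<.096)&(abs(W[...,0]-.465)<.025)&(abs(W[...,1]+.153)<.025)
    q=W[m];v,u=np.nonzero(m);print(m.sum(),q.mean(0),q.min(0),q.max(0),u.mean(),v.mean())
s,d=snap('top','t6')
s,d=snap('side','s6')
E
```

```text
[ 0.46556763 -0.15202732  0.2597549 ] [ 0.38674323  0.00871184 -1.22523936] 27.564573713018614
yaw now 30.03713669808613 tilt 0.008874564867087474 pos [ 0.4657 -0.152   0.2598]
rotvec deg [0. 0. 0.] then shift cm [-0.042  4.982 -0.032]
559 [ 0.46687929 -0.15359093  0.08752494] [ 0.44725824 -0.17213375  0.08400531] [ 0.48604937 -0.1333123   0.09046393] 323.62611806797855 185.6457960644007
262 [ 0.46492763 -0.15206888  0.088816  ] [ 0.44725824 -0.17195682  0.08800861] [ 0.48531608 -0.1333123   0.09046393] 322.6145038167939 183.58778625954199
```

View pics/w6.png

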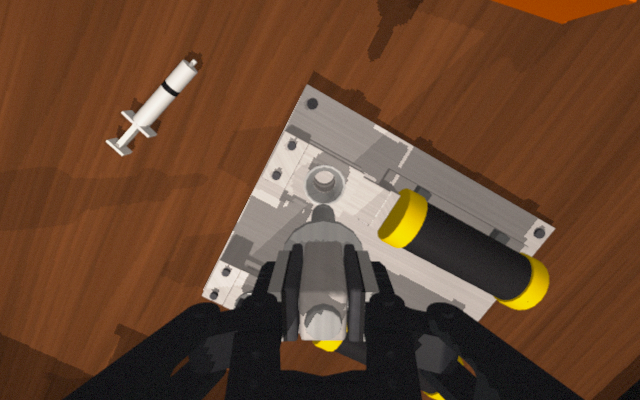

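View pics/s6.png

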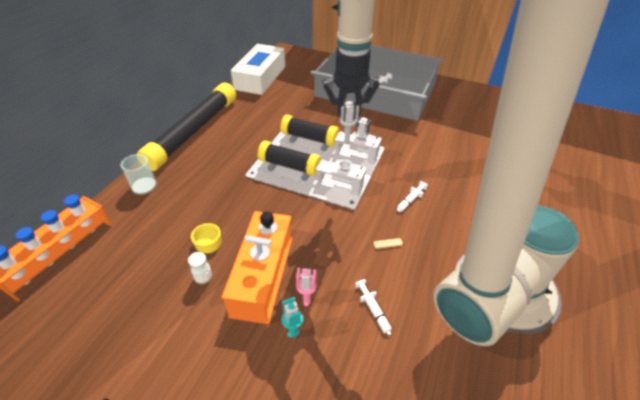

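play_rows(series=[[[0,1,-0.05],[0,0,0],1],[[0,2,0],[0,0,0],1],[[0,2,0],[0,0,0],1],[[0,1.2,0],[0,0,0],1],[[0,0,0],[0,0,0],1],[[0,0,0],[0,0,0],1]])

```text
time: 11.48
tool_pos: [0.4665, -0.1535, 0.1983]
ee_rot: [-0.683, 0.683, 0.183, -0.183]
contact_force: [-0.1, -0.0, -1.7]
gripper_width: 0.325
```

```bash
python3 - <<'E'
from h import *
s,d=snap('wrist','w7'); print(s['time'],s['tool_pos'],s['contact_force'],s['gripper_width']*85)
im=d['img'][:,:,::-1];cv2.imwrite('pics/w7c.png',cv2.resize(im[160:360,220:420],None,fx=3,fy=3))
E
```

```text
11.475 [ 0.46650942 -0.15351919  0.19829902] [-0.12116138 -0.04792587 -1.74411668] 27.605159798384726
```

View pics/w7c.png

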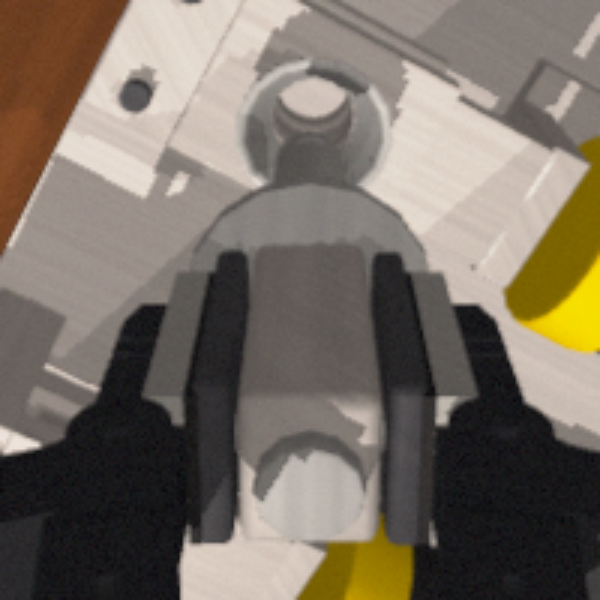

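play_rows(series=[[[0,0.6,0.05],[0,0,0],1],[[0,0.6,0],[0,0,0],1],[[0,0.6,0],[0,0,0],1],[[0,0.6,0],[0,0,0],1],[[0,0,0],[0,0,0],1],[[0,0,0],[0,0,0],1]])

```text
time: 12.28
tool_pos: [0.4659, -0.153, 0.1738]
ee_rot: [-0.683, 0.683, 0.183, -0.183]
contact_force: [-0.3, 0.1, -2.2]
gripper_width: 0.326
```

```bash
python3 - <<'E'
from h import *
s,d=snap('wrist','w8'); print(s['time'],s['tool_pos'],s['contact_force'],s['torque'],s['gripper_width']*85)
z=d['range_z'];f=200/np.tan(np.radians(float(d['fov_y']))/2);v,u=np.mgrid[0:400,0:640]
P=np.stack([(u-d['cx'])/f*z,(v-d['cy'])/f*z,z],-1);M=d['tool_from_camera'];T=P@M[:3,:3].T+M[:3,3]
for vv in (236,256,270,284,320,332): print(vv,(T[vv-1:vv+2,318:329].reshape(-1,3).mean(0)*1000).round(1),end=' | ')
E
```

```text
12.275 [ 0.46590248 -0.15295234  0.17384392] [-0.30016603  0.052265   -2.21482843] [-0.09223852 -0.014215    0.04230427] 27.731596422279587
236 [-0.3 28.1 11.8] | 256 [-0.3  6.6 11.9] | 270 [-0.2 -5.6 12.1] | 284 [ -0.3 -12.3   9.9] | 320 [ -0.3 -22.    1.1] | 332 [ -0.3 -21.9  -4.2] |
```

play_rows(series=[[[0,0.6,0],[0,0,0],1],[[0,0.6,0],[0,0,0],1],[[0,0.6,0],[0,0,0],1],[[0,0.6,0],[0,0,0],1],[[0,0.6,0],[0,0,0],1],[[0,0.6,0],[0,0,0],1],[[0,0.6,0],[0,0,0],1],[[0,0,0],[0,0,0],1],[[0,0,0],[0,0,0],1]])

```text
time: 13.45
tool_pos: [0.4659, -0.153, 0.1319]
ee_rot: [-0.683, 0.683, 0.183, -0.183]
contact_force: [-0.1, 0.3, -2.5]
gripper_width: 0.327
```

```bash
cat > m.py <<'E'
from h import *
import sys
s,d=snap('wrist',sys.argv[1]); print(s['time'],s['tool_pos'],s['contact_force'],s['torque'],s['gripper_width']*85)
z=d['range_z'];f=200/np.tan(np.radians(float(d['fov_y']))/2);v,u=np.mgrid[0:400,0:640]
P=np.stack([(u-d['cx'])/f*z,(v-d['cy'])/f*z,z],-1);M=d['tool_from_camera'];T=P@M[:3,:3].T+M[:3,3]
for vv in (236,256,270,284,320,332): print(vv,(T[vv-1:vv+2,318:329].reshape(-1,3).mean(0)*1000).round(1),end=' | ')
E
python3 m.py w9
```

```text
13.45 [ 0.46591693 -0.15295349  0.13186998] [-0.12329864  0.33223694 -2.45042377] [ 0.00964372  0.021131   -0.01445   ] 27.776733153887836
236 [-0.3 23.4 13.9] | 256 [-0.3 10.5  9.9] | 270 [-0.3 -1.9 10. ] | 284 [ -0.3 -12.5  10. ] | 320 [ -0.3 -22.    1.1] | 332 [ -0.3 -22.2  -4. ] |
```

View pics/w9.png

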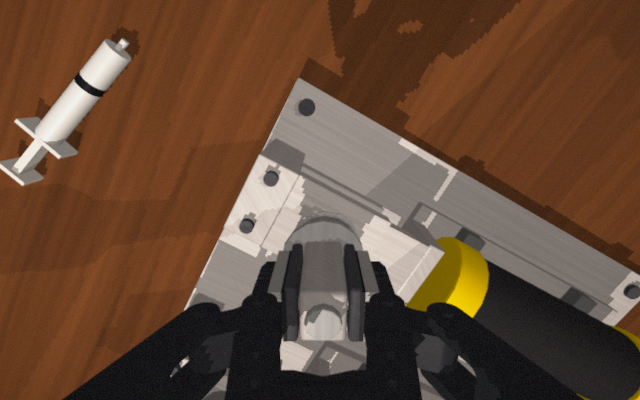

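Going in cleanly, no contact. The last centimetre goes in small rows until a light contact.

play_rows(series=[[[0,0.3,0],[0,0,0],1],[[0,0.3,0],[0,0,0],1],[[0,0.2,0],[0,0,0],1],[[0,0,0],[0,0,0],1],[[0,0,0],[0,0,0],1]])

```text
time: 14.12
tool_pos: [0.4658, -0.1529, 0.1238]
ee_rot: [-0.683, 0.683, 0.183, -0.183]
contact_force: [-0.0, -0.3, -1.4]
gripper_width: 0.324
```

play_rows(series=[[[0,0.1,0],[0,0,0],1],[[0,0,0],[0,0,0],1],[[0,0,0],[0,0,0],1]])

```text
time: 14.5
tool_pos: [0.4658, -0.1529, 0.1228]
ee_rot: [-0.683, 0.683, 0.183, -0.183]
contact_force: [-0.4, -0.7, -2.7]
gripper_width: 0.325
```

play_rows(series=[[[0,0.1,0],[0,0,0],1],[[0,0,0],[0,0,0],1],[[0,0,0],[0,0,0],1]])

```text
time: 14.88
tool_pos: [0.4658, -0.1529, 0.1218]
ee_rot: [-0.683, 0.683, 0.183, -0.183]
contact_force: [0.6, -0.0, -2.8]
gripper_width: 0.326
```

```bash
python3 m.py w10
```

```text
14.875 [ 0.46577003 -0.15286218  0.12177995] [ 0.62613938 -0.00384038 -2.75063699] [-0.00400717 -0.00278944 -0.0322153 ] 27.694880468544202
236 [-0.3 28.  11.8] | 256 [-0.3 10.2 10. ] | 270 [-0.3 -2.  10. ] | 284 [ -0.2 -15.7  12. ] | 320 [ -0.3 -22.    1.1] | 332 [ -0.3 -21.9  -4.2] |
```

play_rows(series=[[[0,0.1,0],[0,0,0],1],[[0,0,0],[0,0,0],1],[[0,0,0],[0,0,0],1]])

```text
time: 15.3
tool_pos: [0.4658, -0.1529, 0.1208]
ee_rot: [-0.683, 0.683, 0.183, -0.183]
contact_force: [0.1, 0.2, -2.1]
gripper_width: 0.323
```

play_rows(series=[[[0,0.05,0],[0,0,0],1],[[0,0,0],[0,0,0],1],[[0,0,0],[0,0,0],1]])

```text
time: 15.68
tool_pos: [0.4658, -0.1529, 0.1206]
ee_rot: [-0.683, 0.683, 0.183, -0.183]
contact_force: [-1.1, -0.2, 3.5]
gripper_width: 0.326
```

play_rows(series=[[[0,0,0],[0,0,0],0.6],[[0,0,0],[0,0,0],0.5],[[0,0,0],[0,0,0],0.4],[[0,0,0],[0,0,0],0.3],[[0,0,0],[0,0,0],0.1],[[0,0,0],[0,0,0],0],[[0,0,0],[0,0,0],0],[[0,0,0],[0,0,0],0]])

```text
time: 16.68
tool_pos: [0.4658, -0.1529, 0.1203]
ee_rot: [-0.683, 0.683, 0.183, -0.183]
contact_force: [-0.1, -0.0, 0.1]
gripper_width: 1.002
```

```bash
python3 m.py w11; python3 - <<'E'
from h import *
s,d=snap('wrist','w11b');W=cloud(d,s);tz=W[...,2]
for a,b in[(.141,.149),(.134,.1405)]:
    m=(tz>a)&(tz<b)&(abs(W[...,0]-.466)<.03)&(abs(W[...,1]+.153)<.03);q=W[m];print(a,m.sum(),q.mean(0),cv2.minAreaRect((q[:,:2]*1000).astype(np.float32)))
E
```

```text
16.675 [ 0.46577435 -0.15287049  0.1202875 ] [-0.14095902 -0.00206793  0.11030335] [-0.00180553  0.02029936  0.05210243] 85.16004289716705
236 [-0.3 27.6 12. ] | 256 [-0.3 10.4 10. ] | 270 [-0.3 -2.1 10. ] | 284 [ -0.3 -12.6  10.1] | 320 [ -0.3 -25.5   3.8] | 332 [ -0.3 -22.4  -3.8] | 0.141 1003 [ 0.46543456 -0.15325401  0.14258303] ((465.6665954589844, -153.76795959472656), (13.999507904052734, 13.839720726013184), 86.4983901977539)
0.134 3078 [ 0.46432485 -0.15127555  0.1375785 ] ((465.64093017578125, -153.74273681640625), (38.33572006225586, 24.758258819580078), 29.78916358947754)
```

View pics/w11.png

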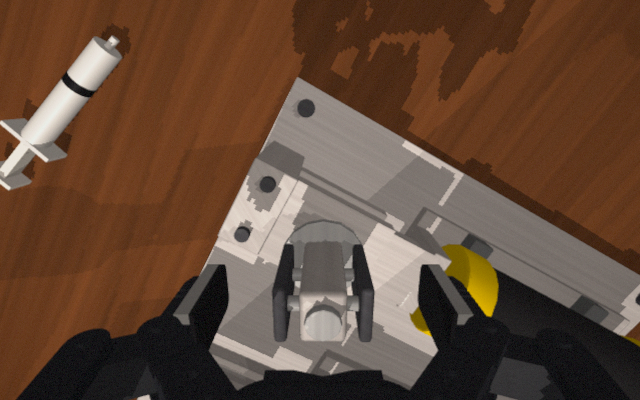

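play_rows(series=[[[0,-0.5,0],[0,0,0],0],[[0,-1.5,0],[0,0,0],0],[[0,-2.5,0],[0,0,0],0],[[0,-3,0],[0,0,0],0],[[0,-3,0],[0,0,0],0],[[0,-3,0],[0,0,0],0],[[0,-1,0],[0,0,0],0],[[0,0,0],[0,0,0],0],[[0,0,0],[0,0,0],0]])

```text
time: 17.9
tool_pos: [0.4651, -0.1525, 0.264]
ee_rot: [0.684, -0.683, -0.182, 0.183]
contact_force: [-0.4, 0.6, -0.1]
gripper_width: 0.998
```

```bash
python3 - <<'E'
from h import *
s,d=snap('wrist','w12');W=cloud(d,s);tz=W[...,2];print(s['time'],s['tool_pos'],s['contact_force'])
for a,b in[(.141,.149),(.134,.1405)]:
    m=(tz>a)&(tz<b)&(abs(W[...,0]-.466)<.03)&(abs(W[...,1]+.153)<.03);q=W[m];print(a,m.sum(),q.mean(0),cv2.minAreaRect((q[:,:2]*1000).astype(np.float32)))
m=(tz>.091)&(tz<.098)&(abs(W[...,0]-.466)<.03)&(abs(W[...,1]+.153)<.03);q=W[m];print('flange',m.sum(),q.mean(0))
s,d=snap('side','s12')
im=d['img'][:,:,::-1];cv2.imwrite('pics/s12c.png',cv2.resize(im[60:220,230:430],None,fx=3.5,fy=3.5))
E
```

```text
17.9 [ 0.46508907 -0.15252584  0.2640075 ] [-0.43115318  0.63007669 -0.1321168 ]
0.141 230 [ 0.46545512 -0.15356826  0.14263884] ((465.5819091796875, -153.68003845214844), (13.172562599182129, 13.050867080688477), 45.255611419677734)
0.134 749 [ 0.46505797 -0.15248272  0.13773765] ((465.6517333984375, -153.5079803466797), (37.41078567504883, 23.71770668029785), 29.44475555419922)
flange 474 [ 0.45958299 -0.14389716  0.09277859]
```

View pics/w12.png

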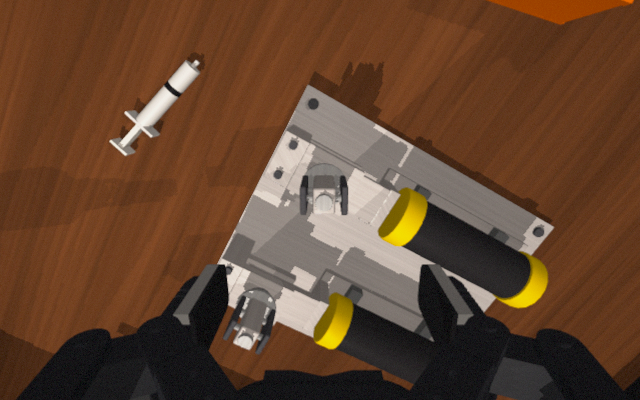

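View pics/s12c.png

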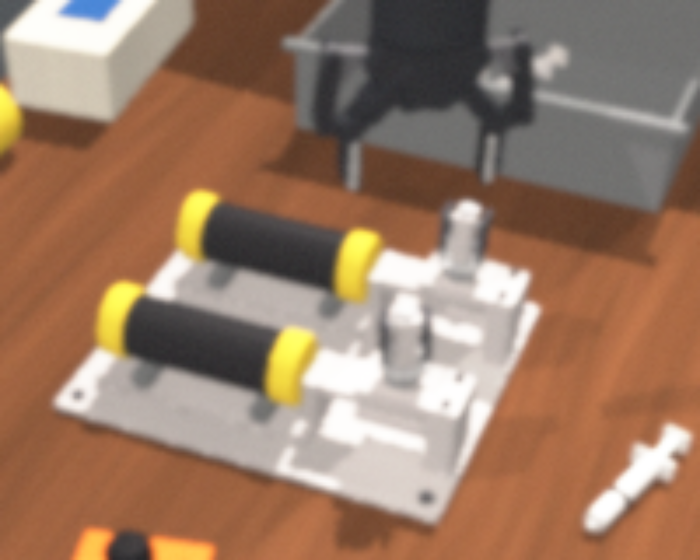

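```bash
python3 -c "
from rig import *
print(job_done())"
```

```text
the job is handed in; nothing more can be done
None
```

I pulled the squeeze-handled pin from the orange rack with its tabs gripped at 45 N. I slid it straight down through the unpinned carrier's fork until I felt light contact at the rim. Then I opened the gripper, backed the arm off to 0.26 m and handed the job in at about 18 s. The hand-in gave no verdict.

**Last checks:**
- **Tabs and balls:** after release the tabs measured about 38 mm over both, so they are fully sprung out. I couldn't see the balls below the lug, so I'm inferring from the tabs that they are out.
- **Seating:** the handle top read 142.6 mm against 144 mm expected. The wrist camera read 1.4 mm low in the rack too, so this fits the pin being fully home. The last downward step raised the vertical force by about 6 N, which was the flange reaching the rim.
- **Position:** the handle centre was about 1–1.5 mm from the measured hole axis, and the pin looked upright in the wrist and side views. After backing off, the arm touched nothing.

**Disagreement:** the top and wrist cameras differed by about 2–3 mm on where the pin stood in the rack, close to the stated calibration error. I went with the wrist camera.

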